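Slide a leaf finial into the filing jig and latch it

TASK

Pick up the steel finial with the leaf-shaped top (not the one with the round loop) and, keeping it upright, slide its foot in through the open mouth of the filing jig, under the two lips, until it is fully home against the stop. Then swing the jig's latch bar shut across the mouth, all the way in under its catch. Let go of everything and do not disturb the other things on the table.

Things in the scene. Friction and masses are not known exactly. Their poses are not given: they have to be found in the camera images.
- leaf_finial: Loose steel finial, 0.36 to 0.59 kg, standing upright. Foot plate 90 (its x) x 70 (y) x 6 mm; at its centre a 12 mm square stem carries an upright pointed leaf, 12 mm thick (along y), 32 to 100 mm above the underside, 48 mm wide (along x) at 64 mm height. Grasp across the 12 mm. Origin: centre of the foot's underside, z up. A half turn about z makes no difference.
- ring_finial: Bystander, loose: the same foot and stem, but with a round open loop (52 mm across, of 12 mm bar) on top in place of the leaf, 96 mm tall. Origin: centre of its foot's underside.
- jig: Filing jig, fixed. Its +x is the way in, z up, origin on the table. Base plate 10 mm thick, x -115 to +85 mm, y +-65 mm; from x = -115 to -52 mm it is a bare apron before the mouth. Two dark rails (inner faces y = +-37.5 mm, so a 75 mm wide channel) run from the mouth at x = -30 mm to a cross stop, its face at x = +60 mm, its top 34 mm above the table.
- jig_mouth (a point): Middle of the mouth, on the base plate's top, 10 mm above the table, at x = -30, y = 0 mm of the jig; axes as the jig's. From here to the stop a steel lip over each rail reaches in to y = +-24 mm, underside 20 mm and top 26 mm above the table: the foot slides beneath, the stem between the lips. The rails flare by about 2 mm a side in the first 12 mm.
- jig_seat (a point): Where the centre of the finial's underside is when its foot, 90 mm side along the jig's x, touches the stop: on the base plate's top (10 mm above the table), at x = +15, y = 0 mm of the jig. Axes as the jig's.
- latch (a joint): Latch bar's angle, rad: 0 is shut (bar along the jig's y across the mouth, tip under the catch, at its end stop), pi/2 points out along the jig's -x; starts wide open at 1.7 to 2.05, limit 2.3. It swings level, is a little stiff (0.5 N at the peg moves it) and stays where left. Bar 12 x 12 mm, 11.5 to 23.5 mm above the table; shut, it lies 4 mm behind the foot of a finial fully home.
- latch_hinge (a point): On the latch's upright hinge axis, at x = -40, y = +52 mm of the jig, 20 mm above the table; the barrel is 18 mm across, its top 31.5 mm above the table.
- latch_peg (a point): On the axis of the bar's upright peg, 12 mm across, 23.5 to 73.5 mm above the table (this point: 55 mm), 128 mm from the hinge axis: in the jig's x, y at hinge + 128 mm * (-sin a, -cos a) for latch angle a. Grip or push it to swing the bar; it turns freely in a light grip. Shut, it is at x = -40, y = -76 mm, beyond the catch.
- catch (a point): Middle of the top of the catch, a fixed dark lip (32 x 18 mm, 26 to 32 mm above the table) at x = -36, y = -49 mm of the jig, under which the bar comes to rest.
- screwdriver: Bystander: loose screwdriver lying to the right; origin underneath its middle.
- file: Bystander: loose flat file with a wooden handle, 260 mm long; origin underneath, near its middle.
- varnish: Bystander: loose jar, 60 mm across, 75 mm tall; origin centre of underside.
- spray: Bystander: loose spray can, 52 mm across, 120 mm tall; origin centre of underside.
- offcut: Bystander: loose flat leaf-shaped steel offcut, 150 x 60 x 6 mm, lying flat; origin underneath its middle.
- pointbox: Bystander: loose clear open box, 100 x 70 x 30 mm; origin centre of underside.
- mug: Bystander: loose white mug, 76 mm across, 90 mm tall; origin centre of underside.
Things that resemble listed ones, but are neither listed nor needed, are in the scene too. Leave any pink or red look-alike of the leaf_finial alone.

How it is judged:
By the outcome, as a careful person would: the job done as asked, in the order asked, and still so for the second after the job is handed in, with the robot touching nothing.
It also fails if it takes over 61 s, if anything falls off the work surface, if the arm or the gripper's body presses on something with over 40 N, if the wrist force passes 120 N, or if a joint passes its speed limit or range.

ROBOT

A 6-joint arm with a two-finger parallel gripper is mounted at the origin on the work surface. World frame = base frame: x ahead of the robot, y to its left, z up, the work surface at z = 0. Lengths are in m, angles in degrees, forces in N, time in s.
With the tool pointing down it reaches from about 0.25 to 0.725 m from the base axis. Payload 9.7 kg.
Tool frame: the origin (TCP) lies between the finger pads; the fingertips stand 19 mm ahead of it and the grasp point (between the pads) is the TCP; z points along the fingers, y is the line along which they close (so a half turn about z gives the same grasp; the last joint's range is limited). The gripper opens to 85 mm and grips with 20 to 120 N. Pads are 22 mm wide; open, the fingers measure 114 mm over their backs; the gripper's body (76 mm by 85 mm) begins 54 mm behind the grasp point. The pads swing forward as they close: fully open they stand 13 mm farther back than shut.
Start: joints at [70.073, 4.979, 10.078, 95.1, 0, 90], TCP at [0.187, 0.517, 0.25] pointing down, gripper open.
Joint ranges: [-179.16, 179.16], [-48.56, 103.87], [-65.8, 70.77], [-126.05, 130.52], [-82.76, 87.17], [-180, 180]. Speed limits (degrees/s): [127.2, 127.2, 147.25, 180, 180, 180].

INTERFACE

Orientations are given as [roll, pitch, yaw] about the fixed x, y, z axes, in that order (R = Rz(yaw) Ry(pitch) Rx(roll)).
In Python, from workcell import telemetry, camera, calibration, workorder gives the robot as it stands.
- The arm moves only by the tool play_rows, never from a script. Its argument "increments" is a list of rows, each a list of 3 entries, a list of its own where there are three numbers: the shift along the tool's x, y, z in mm, then the turn, a rotation vector about the tool's x, y, z in degrees, then the closure, from 0 (fully open) to 1 (shut). In form: [[[x, y, z], [ax, ay, az], jaw], ...]. A call has 1 to 20 rows; each row is the pose to reach, as a shift and turn from the pose commanded when the call began, along the tool's axes at that moment; what a row does not reach only later rows make up. A row lasts 1/10 s, in which the tool goes at most 50 mm and 8.59 degrees, less where a joint would pass 70% of its speed; a pose out of reach is approached as far as the arm can. A call with a gripper value outside its range is refused whole. The fingers move at their own pace and stop on an object; "grip_force" is the grip in N (left out, the last holds). Time passes only in rows, so rows that repeat a pose let the fingers close. It gives the time, the measured TCP pose, the force, the opening and the grip force at its end, in the units of the state.
- telemetry.get_obs(): the state, without advancing time (a new reading comes with each control period).
- camera(name): name is "scene" or "side" or "wrist"; returns (picture, depth): 480x640x3 uint8, red, green, blue; 480x640 float32, m along the optical axis (not along the pixel's ray), 0 where there is no reading.
- calibration(name): a dict with "vertical_fov" (degrees; the focal length in pixels is half the picture's height over the tangent of half this angle, whatever the lens; pixels are square), "cx", "cy" (the principal point, pixels), "rvec" (rotation vector, rad) and "tvec" (3), from world to camera coordinates, as OpenCV has them; the wrist camera has in their place "hand_eye" (4x4, takes a point from camera to tool coordinates, whose origin is the TCP and whose axes are the flange's). Camera axes: x right, y down, z forward; pixel columns grow to the right and rows downward; lengths in m; the calibration is good to about 2 mm. A picture is of the moment at which its call begins: read the wrist's pose just before it. calibration takes no time and is no camera call.
- workorder.job_done(): hands the job in; it is judged then, once.
The state is a dict: "time": time; "q": joint angles; "qd": joint speeds; "joint_efforts": joint torques, N m; "ee_pos": TCP position; "tcp_rot": TCP orientation; "wrist_force": force on the tool from outside, world axes, zero at the start; "torque": the same for the moment, N m; "opening": finger opening in m; "grasp_force": force on a finger pad.
Only numpy, scipy, OpenCV 4.12 (cv2) and the standard library are available. Lean on these libraries where they do the work, as an engineer would, in place of code of your own. Each camera call takes 0.05 s, during which the arm holds its last target. There are 200 camera calls.

## Working session

There is one attempt and no reset: what is moved stays moved. The work goes in short steps, Python scripts to look and compute and a tool call to move; the robot and the scene stay as the last step left them, time stands still between calls to the robot, and variables do not carry over. Pictures are saved under pics/ and viewed, at most 10 in all, crops included, and the job is handed in when it is done.

Besides the shell and the picture viewer there is one more tool, called after "Emit:" as name(argument=value, ...), one argument or row to a line, values as JSON. play_rows: Moves the arm, as the interface text tells. Its arguments: {"type":"object","properties":{"increments":{"type":"array"},"grip_force":{"type":"number"}},"required":["increments"]}

```bash
mkdir -p pics
cat > h.py <<'E'
import numpy as np,cv2
from workcell import telemetry,camera,calibration,workorder
from scipy.spatial.transform import Rotation as R
def cam(name):
    o=telemetry.get_obs(); p,d=camera(name); c=calibration(name)
    f=240/np.tan(np.radians(c['vertical_fov']/2))
    if 'hand_eye' in c:
        T=np.eye(4);T[:3,:3]=R.from_euler('xyz',o['tcp_rot'],degrees=True).as_matrix();T[:3,3]=o['ee_pos'];T=T@np.array(c['hand_eye'])
    else:
        M=np.eye(4);M[:3,:3]=cv2.Rodrigues(np.array(c['rvec'],float))[0];M[:3,3]=np.ravel(c['tvec']);T=np.linalg.inv(M)
    return p,d,T,f,c['cx'],c['cy']
def save(n,p,crop=None,s=1):
    if crop: x0,y0,x1,y1=crop;p=p[y0:y1,x0:x1]
    cv2.imwrite(n,cv2.resize(p[:,:,::-1],None,fx=s,fy=s,interpolation=cv2.INTER_CUBIC))
def cloud(d,T,f,cx,cy):
    v,u=np.mgrid[:480,:640]; P=np.stack([(u-cx)/f*d,(v-cy)/f*d,d],-1)
    return P@T[:3,:3].T+T[:3,3]
def onplane(u,v,z,T,f,cx,cy):
    r=T[:3,:3]@np.array([(u-cx)/f,(v-cy)/f,1]); return T[:3,3]+r*(z-T[2,3])/r[2]
E
python3 - <<'E'
from h import *
print(telemetry.get_obs())
for n in ('scene','side'):
    a=cam(n); save(f'pics/{n}1.png',a[0]); np.savez(f'{n}1.npz',p=a[0],d=a[1],T=a[2],k=a[3:]); print(n,a[2],a[3:])
E
```

```text
{'time': 0.0, 'q': array([ 7.00732025e+01,  5.01071277e+00,  1.00347143e+01,  9.50983108e+01,
       -8.04194836e-04,  9.00028906e+01]), 'qd': array([ 0.06669605,  0.01044813,  0.02096576,  0.03337924,  0.01743335,
       -0.06406289]), 'joint_efforts': array([-5.11631370e-04, -5.20392752e+01,  4.64803147e+01,  1.63529674e-02,
       -6.57482474e-05, -6.38039893e-06]), 'ee_pos': array([0.18738789, 0.51688689, 0.24958909]), 'tcp_rot': array([-1.79925691e+02,  8.07943044e-04,  1.60070313e+02]), 'wrist_force': array([-0.91905472,  0.12123354,  0.25623752]), 'torque': array([ 0.00586106, -0.02285647, -0.0133286 ]), 'grasp_force': 0.0, 'opening': 0.08552473316110651}
scene [[ 0.80979267  0.45364725 -0.37207527  1.0516671 ]
 [ 0.5866541  -0.63528571  0.502244   -0.69514062]
 [-0.0085325  -0.62499299 -0.78058373  1.12621198]
 [ 0.          0.          0.          1.        ]] (np.float64(543.273572380655), 321.05751755762185, 238.6267638208076)
side [[ 0.86525643 -0.34146048  0.3670641   0.11613865]
 [-0.50128395 -0.5794065   0.64265271 -0.74048703]
 [-0.00676118 -0.74006273 -0.67250386  0.83763886]
 [ 0.          0.          0.          1.        ]] (np.float64(472.9482311113401), 322.85173057892507, 242.9008648424562)
```

View pics/scene1.png

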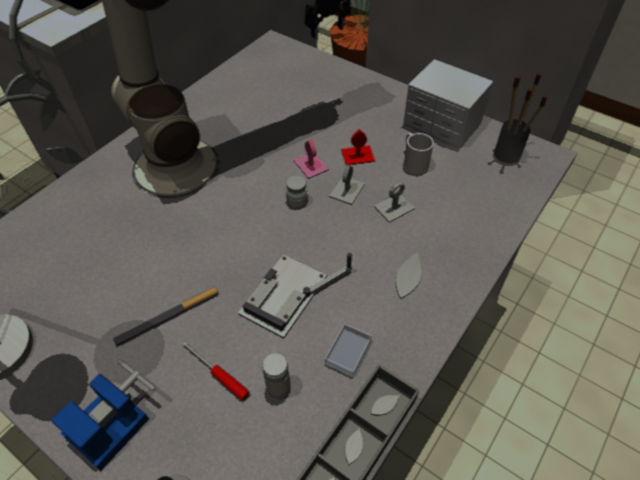

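View pics/side1.png

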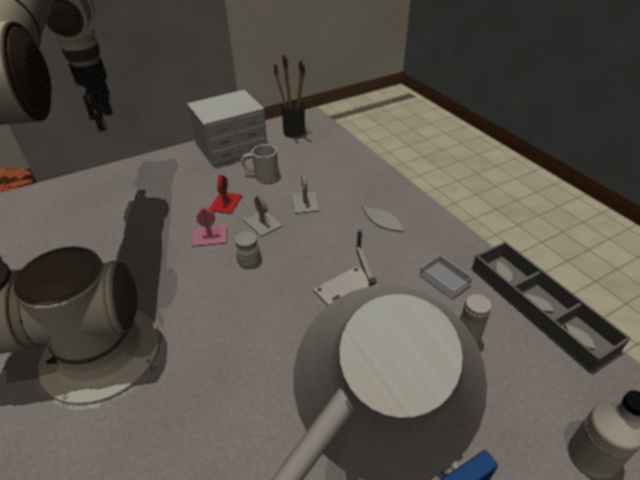

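Run:
```python
from h import *
z=np.load('scene1.npz'); p=z['p']
a=cv2.resize(p[145:225,285:425],None,fx=5.7,fy=5.7,interpolation=cv2.INTER_CUBIC)[:300]
z2=np.load('side1.npz')
a=cv2.resize(p[150:225,300:425],(500,300),interpolation=cv2.INTER_CUBIC)
c=cv2.resize(z2['p'][165:240,235:335],(300,225),interpolation=cv2.INTER_CUBIC)
b=cv2.resize(p[245:340,230:360],(410,300),interpolation=cv2.INTER_CUBIC)
im=np.zeros((600,800,3),np.uint8); im[:300,:500]=a; im[:225,500:]=c; im[300:,:410]=b
save('pics/crop1.png',im)
X=cloud(z['d'],z['T'],*z['k'])
for u,v in [(347,190),(397,208),(280,290),(250,312),(286,260),(324,277),(305,291),(349,258),(349,267),(283,333)]:
    print(u,v,X[v,u].round(3),onplane(u,v,.01,z['T'],*z['k']).round(3))
```

```text
347 190 [0.474 0.212 0.006] [0.476 0.209 0.01 ]
397 208 [0.625 0.236 0.006] [0.626 0.232 0.01 ]
280 290 [ 0.531 -0.164  0.007] [ 0.532 -0.166  0.01 ]
250 312 [ 0.519 -0.261  0.023] [ 0.513 -0.256  0.01 ]
286 260 [ 0.487 -0.085  0.009] [ 0.488 -0.086  0.01 ]
324 277 [ 0.598 -0.072  0.011] [ 0.597 -0.072  0.01 ]
305 291 [ 0.593 -0.143  0.031] [ 0.584 -0.133  0.01 ]
349 258 [ 0.637 -0.022  0.065] [0.615 0.013 0.01 ]
349 267 [ 0.638 -0.021  0.028] [ 0.631 -0.01   0.01 ]
283 333 [ 0.611 -0.254  0.008] [ 0.612 -0.254  0.01 ]
```

View pics/crop1.png

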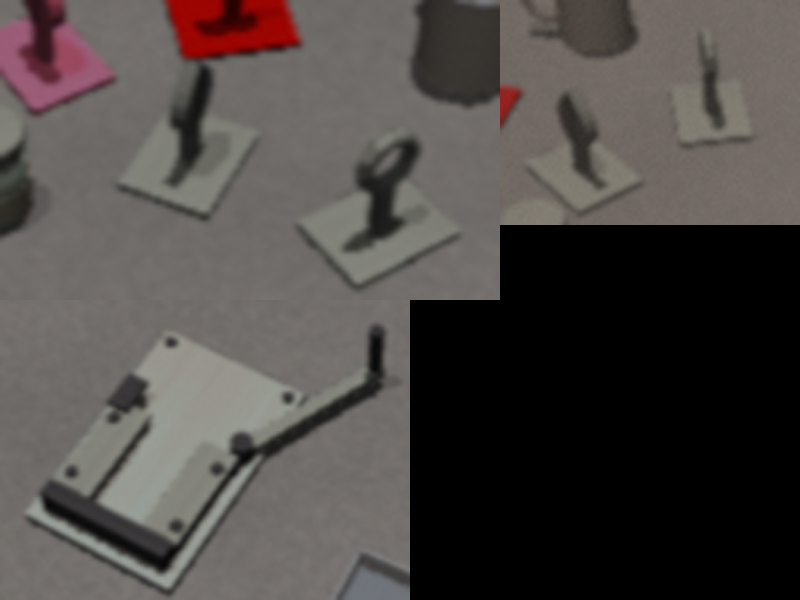

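```bash
cat >> h.py <<'E'
def rect(im,ob,z,pts): pass
def totool(o,P,yaw=None):
    Rm=R.from_euler('xyz',o['tcp_rot'],degrees=True); return 1000*Rm.inv().apply(np.array(P)-o['ee_pos'])
E
python3 - <<'E'
from h import *
z=np.load('scene1.npz'); A=(z['T'],*z['k'])
def fit(px,zz,loc):
    W=np.array([onplane(u,v,zz,*A)[:2] for u,v in px]); L=np.array(loc)/1000
    M=np.hstack([L,np.ones((len(L),1))]); 
    Lc=L-L.mean(0);Wc=W-W.mean(0); a=np.arctan2((Lc[:,0]*Wc[:,1]-Lc[:,1]*Wc[:,0]).sum(),(Lc*Wc).sum())
    c,s=np.cos(a),np.sin(a);Rm=np.array([[c,-s],[s,c]]);t=W.mean(0)-Rm@L.mean(0)
    print(t.round(4),np.degrees(a),'res',((L@Rm.T+t-W)*1000).round(1).tolist());return W
fit([(283.3,255.5),(326.7,275),(283.3,336.8),(237.9,312.5)],.01,[(-115,-65),(-115,65),(85,65),(85,-65)])
W=fit([(330,196),(351.7,203.7),(364.5,183.2)],.006,[(-45,-35),(-45,35),(45,35)]);print(W)
W=fit([(330,196),(351.7,203.7),(364.5,183.2)],.006,[(-35,45),(-35,-45),(35,-45)][::1] and [(45,-35),(-45,-35),(-45,35)])
X=cloud(z['d'],*A)
m=(X[...,2]>.04)&(X[...,2]<.09)&(abs(X[...,0]-.47)<.05)&(abs(X[...,1]-.215)<.06)
P=X[m];print(len(P),P.mean(0)); C=np.cov(P[:,:2].T);print(np.linalg.eigh(C))
o=telemetry.get_obs(); print(totool(o,[.47,.215,.25]))
c=calibration('wrist');print(c)
E
```

```text
[ 0.547  -0.1842] -84.41675342835727 res [[-2.2, 2.2], [1.1, -0.4], [1.2, -0.7], [-0.2, -1.1]]
[0.5062 0.2014] 37.59196593037897 res [[44.0, -18.7], [-64.9, 25.6], [20.9, -6.9]]
[[0.44793141 0.16489494]
 [0.51405552 0.17603246]
 [0.49959763 0.26342967]]
[0.5015 0.1889] -79.04782408874826 res [[27.8, -26.8], [-55.5, 50.4], [27.7, -23.7]]
123 [0.47581262 0.20927923 0.06878583]
EighResult(eigenvalues=array([1.21045781e-05, 1.81410329e-04]), eigenvectors=array([[-0.99981321, -0.01932756],
       [-0.01932756,  0.99981321]]))
[-3.68580647e+02 -1.87495113e+02 -1.21437710e-01]
{'vertical_fov': 62.24874563766934, 'cx': 323.62708098373923, 'cy': 243.65355967397687, 'hand_eye': array([[-2.84178132e-04, -9.64481797e-01, -2.64149166e-01,
         6.77523648e-02],
       [ 9.99999324e-01,  2.38009302e-05, -1.16272752e-03,
        -1.21157460e-04],
       [ 1.12771652e-03, -2.64149317e-01,  9.64481138e-01,
        -1.23545610e-01],
       [ 0.00000000e+00,  0.00000000e+00,  0.00000000e+00,
         1.00000000e+00]])}
```

Emit:
play_rows(
  increments=[
    [[-37,-19,5],[0,0,6],0],
    [[-74,-38,10],[0,0,12],0],
    [[-112,-56,15],[0,0,18],0],
    [[-149,-75,20],[0,0,24],0],
    [[-186,-94,25],[0,0,30],0],
    [[-224,-113,30],[0,0,36],0],
    [[-261,-132,35],[0,0,42],0],
    [[-298,-150,40],[0,0,48],0],
    [[-336,-169,45],[0,0,54],0],
    [[-373,-188,50],[0,0,60.5],0],
    [[-373,-188,50],[0,0,60.5],0],
    [[-373,-188,50],[0,0,60.5],0],
  ],
)

```text
time: 1.3
ee_pos: [0.4742, 0.2124, 0.1997]
tcp_rot: [-179.9, 0.0, 99.5]
wrist_force: [0.4, -0.1, -0.2]
opening: 0.085
grasp_force: 0.0
```

Run:
```python
from h import *
a=cam('wrist'); np.savez('w1.npz',p=a[0],d=a[1],T=a[2],k=a[3:]); save('pics/w1.png',a[0])
o=telemetry.get_obs(); print(o['time'],o['ee_pos'],o['tcp_rot'])
X=cloud(a[1],*a[2:])
m=(X[...,2]>.05)&(X[...,2]<.105)&(abs(X[...,0]-.474)<.03)&(abs(X[...,1]-.213)<.05)
P=X[m][:,:2];print(m.sum(),P.min(0),P.max(0),X[m][:,2].max(),P.mean(0))
r=cv2.minAreaRect((P*1000).astype(np.float32));print('leaf',r)
m=(X[...,2]>.003)&(X[...,2]<.012)&(abs(X[...,0]-.474)<.065)&(abs(X[...,1]-.213)<.065)
n,l,s,c=cv2.connectedComponentsWithStats(m.astype(np.uint8)); i=1+s[1:,4].argmax(); P=X[l==i][:,:2];print(s[i],P.min(0),P.max(0),cv2.minAreaRect((P*1000).astype(np.float32)))
```

```text
1.35 [0.47384079 0.21312747 0.19999812] [-1.79952810e+02 -2.57650659e-03  9.95859289e+01]
1379 [0.46022521 0.19261201] [0.47885138 0.23804331] 0.10064371144757178 [0.46882182 0.2198497 ]
leaf ((469.6828308105469, 215.38162231445312), (12.19499397277832, 44.77863311767578), 9.307093620300293)
[ 276  161   89  109 7952] [0.42851894 0.16371218] [0.51108933 0.26363545] ((469.7424011230469, 213.75021362304688), (70.1387939453125, 90.1143798828125), 9.555817604064941)
```

View pics/w1.png

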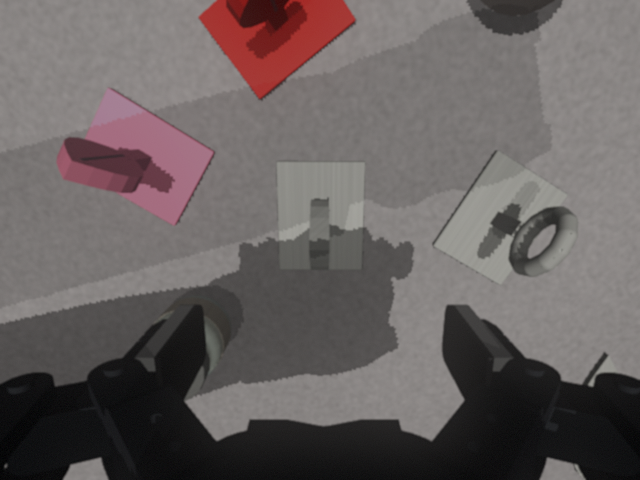

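Run:
```python
from h import *
z=np.load('scene1.npz');X=cloud(z['d'],z['T'],*z['k'])
m=(X[...,2]>.02)&(X[...,2]<.12)
n,l,s,c=cv2.connectedComponentsWithStats(m.astype(np.uint8))
for i in range(1,n):
    P=X[l==i]
    if 40<s[i,4]<8000 and P[:,0].mean()>0.1: print(s[i],P.min(0).round(3),P.max(0).round(3))
```

```text
[ 414    0  212   58 4168] [0.113 1.209 0.02 ] [0.803 1.659 0.12 ]
[ 404   91   87   52 2048] [0.449 0.545 0.02 ] [0.653 0.724 0.12 ]
[496 118  35  41 970] [0.741 0.575 0.02 ] [0.821 0.665 0.119]
[351 129  17  25 243] [0.399 0.333 0.02 ] [0.437 0.368 0.101]
[405 133  29  37 877] [0.517 0.379 0.02 ] [0.618 0.464 0.098]
[305 139  12  24 184] [0.302 0.224 0.021] [0.352 0.248 0.101]
[343 165  11  23 172] [0.465 0.191 0.02 ] [0.482 0.243 0.102]
[286 176  22  29 527] [0.355 0.068 0.02 ] [0.413 0.126 0.081]
[389 182  16  23 195] [0.603 0.21  0.021] [0.629 0.256 0.1  ]
[ 243  253  110   76 1608] [ 0.483 -0.263  0.02 ] [ 0.642 -0.013  0.077]
[   0  314   30   60 1278] [ 0.046 -0.697  0.02 ] [ 0.184 -0.589  0.03 ]
[325 323  47  51 332] [ 0.717 -0.259  0.02 ] [ 0.801 -0.15   0.036]
[263 353  28  43 795] [ 0.66  -0.389  0.02 ] [ 0.712 -0.338  0.12 ]
[  52  359  104  109 4743] [ 0.394 -0.703  0.02 ] [ 0.507 -0.528  0.115]
[211 365  38  32 377] [ 0.543 -0.431  0.02 ] [ 0.644 -0.406  0.03 ]
[ 297  364  123  116 1930] [ 0.839 -0.496  0.02 ] [ 0.94  -0.208  0.055]
```

Emit:
play_rows(
  increments=[
    [[1,-2,35],[0,0,0],0.2],
    [[2,-4,75],[0,0,0],0.3],
    [[2,-4,110],[0,0,0],0.3],
    [[2,-4,130],[0,0,0],0.3],
    [[2,-4,136],[0,0,0],0.3],
    [[2,-4,136],[0,0,0],0.3],
    [[2,-4,136],[0,0,0],1],
    [[2,-4,136],[0,0,0],1],
    [[2,-4,136],[0,0,0],1],
    [[2,-4,136],[0,0,0],1],
    [[2,-4,136],[0,0,0],1],
    [[2,-4,136],[0,0,0],1],
    [[2,-4,136],[0,0,0],1],
  ],
  grip_force=60,
)

```text
time: 2.65
ee_pos: [0.4703, 0.2148, 0.0653]
tcp_rot: [179.9, -0.0, 99.6]
wrist_force: [1.2, 0.6, 6.4]
opening: 0.0113
grasp_force: 62.4
```

Emit:
play_rows(
  increments=[
    [[0,0,-20],[0,0,0],1],
    [[0,0,-60],[0,0,0],1],
    [[-10,0,-100],[0,0,1],1],
    [[-40,0,-135],[0,0,2],1],
    [[-80,1,-160],[0,0,3],1],
    [[-125,1,-180],[0,0,4],1],
    [[-170,2,-185],[0,0,4],1],
    [[-215,2,-185],[0,0,4],1],
    [[-260,3,-185],[0,0,4],1],
    [[-305,3,-185],[0,0,4],1],
    [[-350,4,-185],[0,0,4],1],
    [[-395,4,-185],[0,0,4],1],
    [[-435,5,-185],[0,0,4],1],
    [[-455,5,-185],[0,0,4],1],
    [[-466,5,-185],[0,0,4],1],
    [[-466,5,-185],[0,0,4],1],
    [[-466,5,-185],[0,0,4],1],
  ],
)

```text
time: 4.35
ee_pos: [0.552, -0.2433, 0.249]
tcp_rot: [-180.0, -0.0, 95.6]
wrist_force: [-0.5, 0.2, -4.3]
opening: 0.0116
grasp_force: 60.8
```

Run:
```python
from h import *
a=cam('wrist'); np.savez('w2.npz',p=a[0],d=a[1],T=a[2],k=a[3:]); save('pics/w2.png',a[0])
o=telemetry.get_obs(); print(o['time'],o['ee_pos'],o['tcp_rot'],o['wrist_force'])
X=cloud(a[1],*a[2:])
# held foot plate: cluster with z ~ ee z -.065+.006
zf=o['ee_pos'][2]-.064+.006
m=(abs(X[...,2]-zf)<.01)&(abs(X[...,0]-o['ee_pos'][0])<.07)&(abs(X[...,1]-o['ee_pos'][1])<.07)
P=X[m];print('foot',m.sum(),P[:,2].mean(),cv2.minAreaRect((P[:,:2]*1000).astype(np.float32)))
```

```text
4.4 [ 0.55211814 -0.24301875  0.24926595] [-1.79983280e+02 -2.84369651e-02  9.56269801e+01] [ 0.03986811  0.36582235 -5.14490017]
foot 16225 0.1896072597175005 ((550.4459838867188, -237.66900634765625), (70.31402587890625, 77.36526489257812), 5.485269546508789)
```

View pics/w2.png

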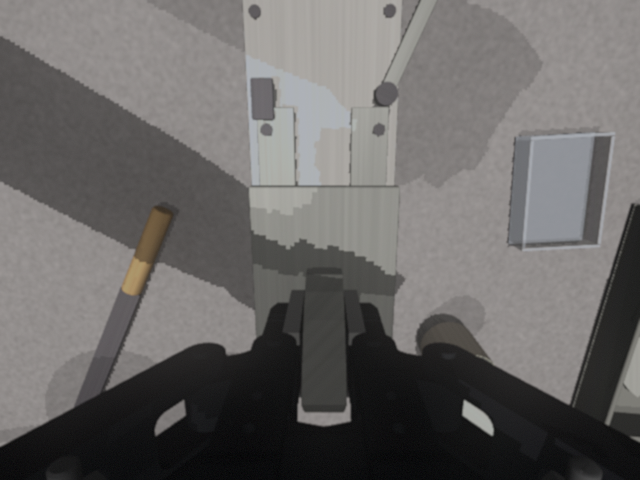

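Run:
```python
from h import *
z=np.load('w2.npz');X=cloud(z['d'],z['T'],*z['k']); Z=X[...,2]
th=np.radians(95.63);ex=-np.array([np.cos(th),np.sin(th)]);ey=np.array([-ex[1],ex[0]])
O=np.array([.547,-.1842])
J=np.stack([(X[...,:2]-O)@ex,(X[...,:2]-O)@ey],-1)*1000
print('base z',np.median(Z[5:80,290:340]),'lip z',np.median(Z[115:180,270:290]),'table',np.median(Z[200:300,200:230]))
lip=(Z>.021)&(Z<.030)
def edge(mask,lo,hi,name):
    rows=range(115,182,3);pts=[]
    for v in rows:
        c=np.where(mask[v,lo:hi])[0]
        if len(c)>3: pts.append([*J[v,lo+c[0]],*J[v,lo+c[-1]]])
    pts=np.array(pts)
    for k,n in ((0,'left'),(2,'right')):
        x,y=pts[:,k],pts[:,k+1]; s,b=np.polyfit(x,y,1);print(name,n,'slope deg',np.degrees(np.arctan(s)).round(2),'y@0',np.median(y).round(2),'std',np.std(y-s*x-b).round(2))
edge(lip,255,310,'lipL');edge(lip,340,386,'lipR')
base=(Z>.006)
rows=range(8,70,4)
L=[];Rr=[]
for v in rows:
    c=np.where(base[v,220:430])[0]+220; L.append(J[v,c[0]]);Rr.append(J[v,c[-1]])
L=np.array(L);print('baseL',np.polyfit(L[:,0],L[:,1],1),np.median(L[:,1]))
for cols in (range(270,292,4),range(355,372,4)):
    print('lipfront x',[J[np.where(lip[90:150,u])[0][0]+90,u,0].round(1) for u in cols])
```

```text
base z 0.009857529767519024 lip z 0.025983508153337914 table 0.00010466631250893865
lipL left slope deg -6.66 y@0 -57.66 std 3.59
lipL right slope deg 0.03 y@0 -27.45 std 0.22
lipR left slope deg -0.04 y@0 20.97 std 0.17
lipR right slope deg 2.24 y@0 50.06 std 0.09
baseL [ 0.769812   -1.11214828] -67.76443320322198
lipfront x [np.float64(-19.6), np.float64(-29.8), np.float64(-29.9), np.float64(-29.8), np.float64(-29.8), np.float64(-29.8)]
lipfront x [np.float64(-29.8), np.float64(-29.8), np.float64(-29.7), np.float64(-29.8), np.float64(-29.6)]
```

Emit:
play_rows(
  increments=[
    [[35,0,0],[0,0,0],1],
    [[80,-1,10],[0,0,0],1],
    [[120,-1.5,40],[0,0,0],1],
    [[142,-1.5,80],[0,0,0],1],
    [[142,-1.5,115],[0,0,0],1],
    [[142,-1.5,145],[0,0,0],1],
    [[142,-1.5,162],[0,0,0],1],
    [[142,-1.5,169],[0,0,0],1],
    [[142,-1.5,172],[0,0,0],1],
    [[142,-1.5,172],[0,0,0],1],
    [[142,-1.5,172],[0,0,0],1],
  ],
)

```text
time: 5.5
ee_pos: [0.5375, -0.1029, 0.0786]
tcp_rot: [179.9, 0.0, 95.6]
wrist_force: [0.2, 0.7, -4.8]
opening: 0.011
grasp_force: 60.8
```

Run:
```python
from h import *
o=telemetry.get_obs(); print(o['time'],o['ee_pos'],o['tcp_rot'],o['wrist_force'],o['torque'])
a=cam('scene'); b=cam('wrist')
p=cv2.resize(a[0][235:335,235:365],(520,400),interpolation=cv2.INTER_CUBIC)
q=cv2.resize(b[0],(400,300)); im=np.zeros((400,800,3),np.uint8); im[:,:520]=p; im[:210,520:]=cv2.resize(b[0],(280,210)); save('pics/c3.png',im)
X=cloud(b[1],*b[2:])
m=(abs(X[...,2]-.0175)<.004)&(abs(X[...,0]-o['ee_pos'][0])<.06)&(abs(X[...,1]-o['ee_pos'][1])<.07)
P=X[m];print('foot',m.sum(),P[:,2].mean(),cv2.minAreaRect((P[:,:2]*1000).astype(np.float32)))
```

```text
5.5 [ 0.53752465 -0.10294932  0.07861447] [1.79894961e+02 2.81829763e-02 9.55835129e+01] [ 0.18953009  0.74732841 -4.77735564] [ 0.07170041 -0.04982437  0.04270846]
foot 16626 0.019002093850887965 ((538.81103515625, -97.8792724609375), (85.39510345458984, 117.78732299804688), 87.52182006835938)
```

View pics/c3.png

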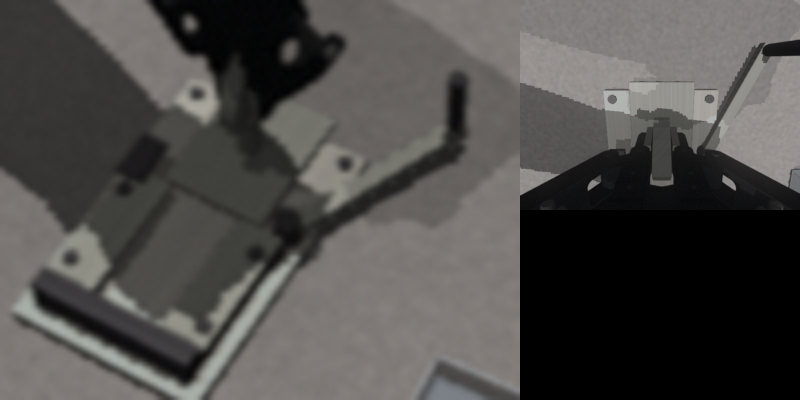

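Emit:
play_rows(
  increments=[
    [[0,0,2],[0,0,0],1],
    [[-6,0,2],[0,0,0],1],
    [[-12,0,2],[0,0,0],1],
    [[-18,0,2],[0,0,0],1],
    [[-24,0,2],[0,0,0],1],
    [[-30,0,2],[0,0,0],1],
    [[-36,0,2],[0,0,0],1],
    [[-42,0,2],[0,0,0],1],
    [[-42,0,2],[0,0,0],1],
  ],
)

```text
time: 6.5
ee_pos: [0.5412, -0.1458, 0.0755]
tcp_rot: [180.0, 0.1, 95.5]
wrist_force: [-0.6, -2.8, 0.6]
opening: 0.0114
grasp_force: 61.6
```

Run:
```python
from h import *
o=telemetry.get_obs(); print(o['time'],o['ee_pos'],o['tcp_rot'],o['wrist_force'],o['torque'])
```

```text
6.5 [ 0.54116263 -0.14584904  0.07554408] [1.79982910e+02 5.45083930e-02 9.55233093e+01] [-0.58704387 -2.8338589   0.55047728] [-0.44828868  0.19575579  0.0133766 ]
```

Emit:
play_rows(
  increments=[
    [[-8,0,0],[0,0,0],1],
    [[-16,0,0],[0,0,0],1],
    [[-24,0,0],[0,0,0],1],
    [[-32,0,0],[0,0,0],1],
    [[-40,0,0],[0,0,0],1],
    [[-46,0,0],[0,0,0],1],
    [[-50,0,0],[0,0,0],1],
    [[-50,0,0],[0,0,0],1],
  ],
)

```text
time: 7.3
ee_pos: [0.5459, -0.1954, 0.0755]
tcp_rot: [180.0, 0.0, 95.5]
wrist_force: [-0.2, -1.3, 2.2]
opening: 0.0117
grasp_force: 61.9
```

Emit:
play_rows(
  increments=[
    [[-2,0,0],[0,0,0],1],
    [[-4,0,0],[0,0,0],1],
    [[-6,0,0],[0,0,0],1],
    [[-6,0,0],[0,0,0],1],
  ],
)

```text
time: 7.7
ee_pos: [0.5462, -0.1986, 0.0755]
tcp_rot: [180.0, -0.2, 95.7]
wrist_force: [-2.5, 13.3, 4.3]
opening: 0.0112
grasp_force: 62.2
```

Emit:
play_rows(
  increments=[
    [[-6,0,0],[0,0,0],0.4],
    [[-6,0,0],[0,0,0],0.4],
    [[-6,0,0],[0,0,0],0.4],
    [[-6,0,0],[0,0,0],0.4],
    [[-5,0,-15],[0,0,0],0.4],
    [[-4,0,-50],[0,0,0],0.4],
    [[-4,0,-95],[0,0,0],0.4],
    [[-4,0,-140],[0,0,0],0.4],
    [[-4,0,-165],[0,0,0],0.4],
    [[-4,0,-165],[0,0,0],0.4],
    [[-4,0,-165],[0,0,0],0.4],
  ],
)

```text
time: 8.8
ee_pos: [0.547, -0.2045, 0.2414]
tcp_rot: [179.9, 0.0, 95.6]
wrist_force: [-0.6, -0.5, -0.9]
opening: 0.0511
grasp_force: 0.0
```

Run:
```python
from h import *
a=cam('wrist'); save('pics/w4.png',a[0])
o=telemetry.get_obs(); print(o['time'],o['ee_pos'],o['tcp_rot'])
X=cloud(a[1],*a[2:]); Z=X[...,2]
th=np.radians(95.63);ex=-np.array([np.cos(th),np.sin(th)]);ey=np.array([-ex[1],ex[0]])
O=np.array([.547,-.1842])+.0002*ex-.00324*ey; print('O',O,ex,ey)
J=np.stack([(X[...,:2]-O)@ex,(X[...,:2]-O)@ey],-1)*1000
m=(Z>.0135)&(Z<.0185)&(abs(J[...,1])<22)&(J[...,0]>-60)&(J[...,0]<40)
P=J[m];print('foot',m.sum(),P.min(0),P.max(0),np.percentile(P[:,0],[1,3]),'z',Z[m].mean())
m=(Z>.04)&(Z<.08)&(J[...,0]<-90)&(J[...,1]>40)&(J[...,1]<160)
P=J[m];print('peg',m.sum(),P.mean(0),P.min(0),P.max(0),Z[m].max())
t=m&(Z>.07);print(J[t].mean(0),X[t].mean(0))
```

```text
8.85 [ 0.5466977  -0.20444423  0.24014642] [-1.79987587e+02 -1.49794875e-03  9.55723888e+01]
O [ 0.54379525 -0.18471689] [ 0.09810399 -0.99517617] [0.99517617 0.09810399]
foot 3133 [-29.88695804 -21.9775529 ] [39.99240602 21.99138876] [-29.75863691 -28.88315366] z 0.015930749440266193<stdin>:11: RuntimeWarning: Mean of empty slice.
  ret = um.true_divide(
Traceback (most recent call last):
ValueError: zero-size array to reduction operation minimum which has no identity
```

View pics/w4.png

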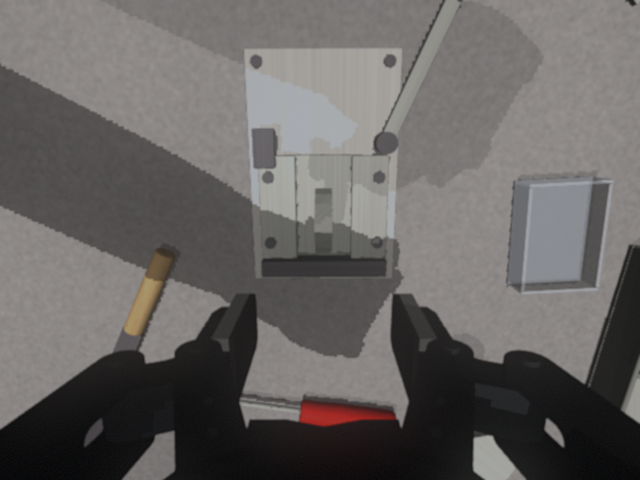

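```bash
cat >> h.py <<'E'
ex=np.array([.0981,-.99518]);ey=np.array([.99518,.0981]);O=np.array([.5438,-.1847]);H=O-.04*ex+.052*ey
E
python3 - <<'E'
from h import *
o=telemetry.get_obs();a=cam('wrist');X=cloud(a[1],*a[2:])[:,:,:]
J=np.stack([(X[...,:2]-O)@ex,(X[...,:2]-O)@ey],-1)*1000
m=(X[...,2]>.0215)&(X[...,2]<.0255)&(J[...,0]<-60)&(J[...,1]>50)
P=J[m]; d=P-np.array([-40,52]); print(m.sum(),P.min(0),P.max(0))
v=d.mean(0);an=np.arctan2(-v[0],-v[1]);print('a',an)
z=np.load('scene1.npz');Y=cloud(z['d'],z['T'],*z['k'])
mm=(Y[...,2]>.04)&(Y[...,2]<.08)&(abs(Y[...,0]-.638)<.03)&(abs(Y[...,1]+.02)<.03);print('scene peg',Y[mm].mean(0))
def peg(t): return H+.128*(-np.sin(t)*ex-np.cos(t)*ey)
print(peg(an),totool(o,[*peg(an),.13]),totool(o,[*peg(an),.06]))
# arc relative to start, tool axes
p0=totool(o,[*peg(an),.06])
for t in np.linspace(an,0,16): print(round(t,3),(totool(o,[*peg(t),.06])-p0).round(1)[:2])
E
```

```text
1940 [-145.88485562   54.29939479] [-60.00096094 106.29669393]
a 1.9903944416982495
scene peg [ 0.63518992 -0.01898187  0.06073117]
[ 0.63205285 -0.01834313] [176.9304956  103.04667316 110.1287264 ] [176.92866551 103.06183906 180.12872473]
1.99 [0. 0.]
1.858 [  5.9 -15.9]
1.725 [  9.6 -32.5]
1.592 [ 11.  -49.4]
1.46 [ 10.2 -66.4]
1.327 [  7.2 -83.1]
1.194 [  2.  -99.2]
1.062 [  -5.3 -114.5]
0.929 [ -14.5 -128.8]
0.796 [ -25.6 -141.7]
0.663 [ -38.2 -153. ]
0.531 [ -52.3 -162.5]
0.398 [ -67.4 -170.1]
0.265 [ -83.5 -175.6]
0.133 [-100.1 -178.9]
0.0 [-117.1 -180. ]
```

Emit:
play_rows(
  increments=[
    [[35,20,0],[0,0,0],0.4],
    [[75,44,20],[0,0,0],0.4],
    [[115,67,50],[0,0,0],0.4],
    [[150,88,75],[0,0,0],0.4],
    [[172,100,95],[0,0,0],0.4],
    [[177,103,120],[0,0,0],0.4],
    [[177,103,150],[0,0,0],0.4],
    [[177,103,172],[0,0,0],0.4],
    [[177,103,180],[0,0,0],0.4],
    [[177,103,180],[0,0,0],0.6],
    [[177,103,180],[0,0,0],0.9],
    [[177,103,180],[0,0,0],1],
    [[177,103,180],[0,0,0],1],
    [[177,103,180],[0,0,0],1],
    [[177,103,180],[0,0,0],1],
  ],
  grip_force=20,
)

```text
time: 10.4
ee_pos: [0.6328, -0.0185, 0.0617]
tcp_rot: [179.9, 0.0, 95.6]
wrist_force: [-0.4, 0.1, 6.4]
opening: 0.0112
grasp_force: 22.3
```

Emit:
play_rows(
  increments=[
    [[3,-8,0],[0,0,0],1],
    [[6,-16,0],[0,0,0],1],
    [[8,-24,0],[0,0,0],1],
    [[10,-32,0],[0,0,0],1],
    [[11,-49,0],[0,0,0],1],
    [[10,-66,0],[0,0,0],1],
    [[7,-83,0],[0,0,0],1],
    [[2,-99,0],[0,0,0],1],
    [[-5,-114,0],[0,0,0],1],
    [[-14,-129,0],[0,0,0],1],
    [[-25,-142,0],[0,0,0],1],
    [[-38,-153,0],[0,0,0],1],
    [[-52,-162,0],[0,0,0],1],
    [[-60,-166,0],[0,0,0],1],
    [[-60,-166,0],[0,0,0],1],
  ],
)

```text
time: 11.9
ee_pos: [0.4723, -0.0953, 0.061]
tcp_rot: [180.0, 0.0, 95.5]
wrist_force: [-1.2, 1.9, 7.1]
opening: 0.0112
grasp_force: 22.8
```

Run:
```python
from h import *
o=telemetry.get_obs();d=o['ee_pos'][:2]-H;j=np.array([d@ex,d@ey]);print(o['time'],o['wrist_force'],o['opening'],o['ee_pos'],'r',np.hypot(*j),'a',np.arctan2(-j[0],-j[1]))
t0=np.arctan2(-j[0],-j[1])
for t in (.3,.2,.1,0): print(t,totool(o,[*(H+.128*(-np.sin(t)*ex-np.cos(t)*ey)),.06]).round(1))
```

```text
11.9 [-1.18060442  1.87565974  7.10731031] 0.01120563329425586 [ 0.47231019 -0.09532695  0.06103188] r 0.12733156157677217 a 0.4549801583479783
0.3 [-18.1  -7.9   1. ]
0.2 [-30.6 -11.    1. ]
0.1 [-43.2 -12.9   1. ]
0 [-56.  -13.5   1. ]
```

Emit:
play_rows(
  increments=[
    [[-9,-4.5,0],[0,0,0],1],
    [[-18,-8,0],[0,0,0],1],
    [[-25,-10,0],[0,0,0],1],
    [[-31,-11,0],[0,0,0],1],
    [[-37,-12,0],[0,0,0],1],
    [[-43,-13,0],[0,0,0],1],
    [[-48,-13.5,0],[0,0,0],1],
    [[-53,-13.5,0],[0,0,0],1],
    [[-56,-13.5,0],[0,0,0],1],
    [[-58,-13.5,0],[0,0,0],1],
    [[-60,-13.5,0],[0,0,0],1],
    [[-60,-13.5,0],[0,0,0],1],
  ],
)

```text
time: 13.1
ee_pos: [0.4653, -0.1522, 0.0606]
tcp_rot: [179.9, -0.5, 95.7]
wrist_force: [2.8, 23.3, 9.9]
opening: 0.0112
grasp_force: 23.4
```

Run:
```python
from h import *
o=telemetry.get_obs();d=o['ee_pos'][:2]-H;j=np.array([d@ex,d@ey]);print(o['time'],o['wrist_force'],o['opening'],o['ee_pos'],'j',j,'a',np.arctan2(-j[0],-j[1]))
```

```text
13.1 [ 2.84992033 23.27969425  9.9368407 ] 0.011228767999845183 [ 0.46526512 -0.15219176  0.06058469] j [-5.55467058e-05 -1.26967641e-01] a 0.000437487077823902
```

Emit:
play_rows(
  increments=[
    [[0,0,0],[0,0,0],0.4],
    [[0,0,0],[0,0,0],0.4],
    [[0,0,0],[0,0,0],0.4],
    [[0,0,0],[0,0,0],0.4],
    [[0,0,-25],[0,0,0],0.4],
    [[0,0,-70],[0,0,0],0.4],
    [[0,0,-115],[0,0,0],0.4],
    [[0,0,-160],[0,0,0],0.4],
    [[-25,20,-190],[0,0,0],0.4],
    [[-60,45,-190],[0,0,0],0.4],
    [[-80,60,-190],[0,0,0],0.4],
    [[-80,60,-190],[0,0,0],0.4],
    [[-80,60,-190],[0,0,0],0.4],
  ],
)

```text
time: 14.4
ee_pos: [0.5323, -0.2293, 0.2495]
tcp_rot: [-179.9, -0.0, 95.5]
wrist_force: [-0.6, 0.3, -0.2]
opening: 0.0511
grasp_force: 0.0
```

Run:
```python
from h import *
a=cam('wrist'); save('pics/w5.png',a[0])
X=cloud(a[1],*a[2:]);Z=X[...,2]
J=np.stack([(X[...,:2]-O)@ex,(X[...,:2]-O)@ey],-1)*1000
m=(Z>.0215)&(Z<.0255)&(abs(J[...,1]-0)<36)&(J[...,0]>-80)&(J[...,0]<-31)
P=J[m];print(m.sum(),'bar',P.min(0),P.max(0),np.percentile(P,[5,50,95],axis=0),'slope',np.polyfit(P[:,1],P[:,0],1))
m=(Z>.065)&(Z<.08)&(abs(J[...,1]+76)<20)&(abs(J[...,0]+40)<30);print('pegtop',m.sum(),J[m].mean(0))
m=(Z>.0135)&(Z<.0185)&(abs(J[...,1])<22)&(J[...,0]>-50)&(J[...,0]<10);print('foot',np.percentile(J[m][:,0],[0,2,5]))
o=telemetry.get_obs();print(o['time'],o['wrist_force'],o['opening'])
```

```text
1274 bar [-46.19177784 -35.9717781 ] [-34.13122787  35.89786526] [[-4.59625940e+01 -3.26303300e+01]
 [-4.04276301e+01 -2.16985236e-02]
 [-3.48771550e+01  3.24313439e+01]] slope [-8.79138946e-04 -4.03987109e+01]
pegtop 250 [-39.91841773 -75.2904097 ]
foot [-34.28387095 -30.18270203 -29.30363505]
14.45 [ 0.16866835 -0.21733796  0.06252122] 0.05144749752534591
```

View pics/w5.png

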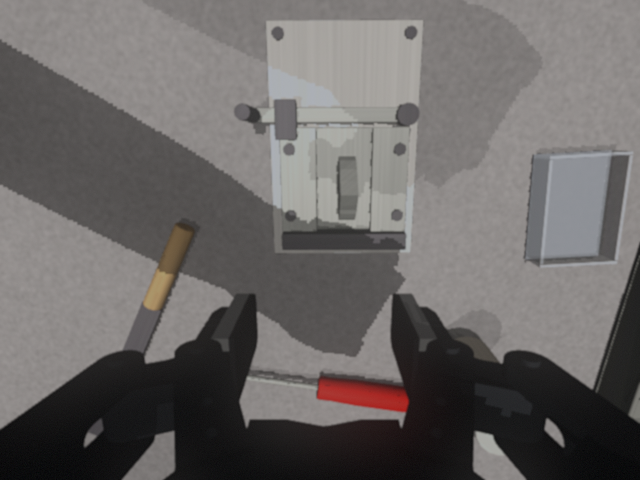

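The picture shows the bar lying across the mouth from the hinge (407,113), under the catch (286,118), to the peg (247,112). The leaf (347,187) is home behind it, and the bar angle measures about 0. The gripper is clear of everything.

```bash
python3 -c "
from workcell import workorder; print(workorder.job_done())"
```

```text
the job is handed in; nothing more can be done
None
```

The leaf finial is fully home against the stop in the jig, the latch bar is shut under its catch, the gripper is open and clear of everything, and the job was handed in at about 14.5 s of the 61 s allowed.

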